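# Hang up the flour dipper and take the herb jar out of the railed spice rack

### The arm

A 7-joint arm with a two-finger parallel gripper is mounted at the origin on a cart in front of the work surface, level with it; the furniture and walls round the work are solid. World frame = base frame: x ahead of the robot, y to its left, z up, the work surface at z = 0. Lengths are in m, angles in rad, forces in N, time in s.
With the tool pointing down it reaches from about 0.425 to 0.95 m from the base axis. Payload 4.7 kg.
Tool frame: the origin (TCP) lies at the very end of the fingers, on their centre line; the grasp point (between the pads) lies 19 mm behind it (env.tcp_to_grasp is the distance from the TCP to the grasp point, in m); z points along the fingers, y is the direction in which the jaws open and shut (so a half turn about z gives the same grasp; the last joint's range is limited). The gripper opens to 87 mm and grips with 3 to 60 N. Pads are 19 mm wide; open, the fingers measure 117 mm over their backs; the gripper's body (75 mm by 190 mm) begins 51 mm behind the grasp point.
Start: joints at [1.158, 0.469, -0.049, 1.532, 0.024, 1.141, -0.082], TCP at [0.253, -0.626, 0.223] pointing down, gripper open.
Joint ranges: [-2.59, 2.59], [-0.33, 1.99], [-1.39, 1.29], [0.1, 2.45], [-1.04, 4.18], [0.21, 1.99], [-2.66, 2.66]. Speed limits (rad/s): [2.57, 2.57, 3.14, 3.14, 3.14, 3.14, 3.14].

### API

Orientations are given as [roll, pitch, yaw] about the fixed x, y, z axes, in that order (R = Rz(yaw) Ry(pitch) Rx(roll)).
In Python, from station import env, viewer gives the robot as it stands. The module is installed in compiled form; this text tells all that it offers.
- The arm moves only by the tool jog_arm, never from a script. Its argument "plan" is one flat list of numbers, 6 for each row, row after row: the shift along the tool's x, y, z scaled (see below), then the turn, a rotation vector about the tool's x, y, z scaled (see below). In form: [dx, dy, dz, wx, wy, wz, dx, dy, dz, wx, wy, wz, ...]. A call has 1 to 8 rows; each row shifts and turns the commanded pose from where the row before left it, along the tool's axes as they then stand; what a row does not reach is not made up. The controller multiplies each number of a shift by 0.02 m and each number of a turn by 0.1 rad. A row lasts 1/12 s, in which the tool goes at most 41.7 mm and 7.16 degrees, less where a joint would pass 70% of its speed; a pose out of reach is approached as far as the arm can. A call with a number of a shift or a turn outside -1 to 1 is refused whole. A call with a gripper value outside its range is refused whole. "claw" is the finger opening in mm, from 0 to 87, set as the call begins (left out, the last holds). The fingers move at their own pace and stop on an object; the grip force is fixed at half the most. Time passes only in rows, so rows that do not move let the fingers close. It gives the time, the measured TCP pose, the force and the opening at its end, in the units of the state.
- env.get_obs(): the state, without advancing time (a new reading comes with each control period).
- viewer.camera(name): name is "scene" or "top" or "wrist"; returns (picture, depth): 384x512x3 uint8, red, green, blue; 384x512 float32, m along the optical axis (not along the pixel's ray), 0 where there is no reading.
- viewer.camera_info(name): a dict with "fx", "fy", "cx", "cy" (pixels), "k1" (the pictures are not rectified: a ray, as slopes to the right and down, at radius r is drawn at 1 + k1 r^2 times it, then the intrinsics apply), "cam_to_world" (4x4, takes a point from camera to world coordinates); the wrist camera has in their place "tool_from_camera" (4x4, takes a point from camera to tool coordinates, whose origin is the TCP and whose axes are the flange's). Camera axes: x right, y down, z forward; pixel columns grow to the right and rows downward; lengths in m; the calibration is good to about 2 mm. A picture is of the moment at which its call begins: read the wrist's pose just before it. camera_info takes no time and is no camera call.
- env.finish_job(): hands the job in, once; it reports no verdict.
The state is a dict: "clock": time; "qpos": joint angles; "dq": joint speeds; "joint_efforts": joint torques, N m; "tcp_pos": TCP position; "eef_rot": TCP orientation; "contact_force": force on the tool from outside, world axes, zero at the start; "ft_torque": the same for the moment, N m; "opening": finger opening in m.
Only numpy, scipy, OpenCV 4.12 (cv2) and the standard library are available. Lean on these libraries where they do the work, as an engineer would, in place of code of your own. Each camera call takes 0.05 s, during which the arm holds its last target. There are 200 camera calls.

### The job

The flour for the herb bread is measured, so hang the steel measuring dipper by the loop at the top of its handle from the hook on the wooden spice rack. I also need the herbs on the small wooden board: take the jar with the black label and green leaves out of the rack, lifting it clear over the front rail and keeping it upright, and stand it on the board. Do not knock the other two jars about; leave them standing in the rack.

Things in the scene. Friction and masses are not known exactly. Their poses are not given: they have to be found in the camera images.
- rack: light wooden spice rack, fixed, 400 mm wide; origin on the worktop under the middle of its jar shelf; x to its back (away from the robot), y left along the shelf, z up. Back board: front face x +35 mm, 12 mm thick, top z 205 mm, y -145 to +255 mm; left of the shelf it carries the hook. Base board: 16 mm thick, same width, from x -43 mm to the back board. Lemons lie in the bay under the shelf
- shelf_mid (a point): centre of the rack's jar shelf, on its top, 85 mm above the worktop; axes as the rack's. Two steel front rails (6 mm rods at x -34 mm; the upper one's top 36 mm above this shelf) and end cheeks (outer faces y +-145 mm, x -43 mm to the back board, 43 mm above the shelf) enclose it. Three jars stand in a row near x 2 mm, about 80 mm apart, in any order
- hook (a point): point on the axis of the rack's only hook, on its straight part, 35 mm out from the back board and 180 mm above the worktop; axes as the rack's. The hook is a 7 mm dark steel rod that runs level out of the back board along the rack's -x (towards the robot) to 18 mm in front of this point, then turns up
- hook_tip (a point): centre of the hook's rounded upturned end, 32 mm in front of (-x) and 12 mm above hook; axes as the rack's
- herb_jar_mid (a point): wanted spice jar: black label with green leaves, all-black cap; round, 41 mm diameter all the way up, 105 mm tall, 0.11 kg; the point is on its axis, half-way up; z up
- jar_b_mid (a point): second spice jar, same size, pale label with a red band, dark cap with a pale disc on top; point on its axis, half-way up; it stays in the rack
- jar_c_mid (a point): third spice jar, same size, pale label with a red band, dark cap with a pale disc on top; point on its axis, half-way up; it stays in the rack
- dipper_grip (a point): steel measuring dipper standing on the board, 152 mm tall, 0.11 kg: open cup, 54 mm diameter, 42 mm tall, a flat upright handle on its side. Point: centre of the handle's upper part, 118 mm above the underside. x: normal to the handle, away from the cup (cup axis at x -29.5 mm, on the robot's side); y across; z up. Handle 30 mm wide (y), 5 mm thick; below this point flat, above it the loop
- dipper_eye (a point): centre of the opening of the closed loop (6 mm rod, 30 mm wide outside) at the top of the dipper's handle, 13 mm above dipper_grip, same axes. Opening: along x, 18 mm wide, 30 mm high, round top 15 mm above this point; loop's outer top 21 mm above. The hook enters from the side away from the cup; hung, the cup is on the robot's side and the handle may lean some 10 degrees
- board: small wooden chopping board, fixed, 185 x 270 x 22 mm; origin at the centre of its underside, x along its 185 mm side, y along its 270 mm side, z up; top 22 mm above the worktop. Behind and above the work hangs a wall cabinet, left of y -200 mm: its doors stand 540 mm in front of the robot's base (knobs 510 mm), underside 480 mm above the worktop; keep the wrist clear of it
Things that resemble listed ones, but are neither listed nor needed, are in the scene too. What is shaped like the part that bears herb_jar_mid but orange is not meant. What is shaped like the part that bears dipper_grip but purple is not meant.

How it is judged:
By the outcome, as a careful person would: the job done as asked, in the order asked, and still so for the second after the job is handed in, with the robot touching nothing.
It also fails if it takes over 72 s, if anything falls off the work surface, if the arm or the gripper's body presses on something with over 40 N, if the wrist force passes 120 N, or if a joint passes its speed limit or range.

## Working session

There is one attempt and no reset: what is moved stays moved. The work goes in short steps, Python scripts to look and compute and a tool call to move; the robot and the scene stay as the last step left them, time stands still between calls to the robot, and variables do not carry over. Pictures are saved under pics/ and viewed, about 8 in all and at most 12, crops included, and the job is handed in when it is done.

Besides the shell and the picture viewer there is one more tool, called after "Request:" by a JSON object that holds its "api" and its "payload". jog_arm: Moves the arm, as the interface text tells. Shifts and turns lie within -1 to 1; 1 stands for 0.02 m of shift or 0.1 rad of turn. Its arguments: {"type":"object","properties":{"plan":{"type":"array"},"claw":{"type":"number"}},"required":["plan"]}

```bash
mkdir -p pics; cat > h.py <<'E'
import numpy as np, cv2
from scipy.spatial.transform import Rotation as R
from station import env, viewer
def T_tool():
    o=env.get_obs(); T=np.eye(4); T[:3,:3]=R.from_euler('xyz',o['eef_rot']).as_matrix(); T[:3,3]=o['tcp_pos']; return T
def snap(name):
    T=T_tool(); img,d=viewer.camera(name); i=viewer.camera_info(name)
    C=i['cam_to_world'] if name!='wrist' else T@np.array(i['tool_from_camera'])
    return img,d,i,np.array(C)
def slopes(i,u,v):
    x=(np.asarray(u,float)-i['cx'])/i['fx'];y=(np.asarray(v,float)-i['cy'])/i['fy'];a,b=x,y
    for _ in range(8):
        s=1+i['k1']*(a*a+b*b);a,b=x/s,y/s
    return a,b
def cloud(d,i,C):
    v,u=np.mgrid[:d.shape[0],:d.shape[1]];a,b=slopes(i,u,v)
    P=np.stack([a*d,b*d,d],-1)@C[:3,:3].T+C[:3,3];P[d==0]=np.nan;return P
def ray(i,C,u,v):
    a,b=slopes(i,u,v);return C[:3,3],C[:3,:3]@np.array([a,b,1.])
def onz(i,C,u,v,z):
    o,r=ray(i,C,u,v);return o+r*(z-o[2])/r[2]
def save(n,img):cv2.imwrite('pics/'+n,cv2.cvtColor(img,cv2.COLOR_RGB2BGR))
def store(n,s):
    np.savez(n,img=s[0],d=s[1],C=s[3],P=cloud(s[1],s[2],s[3]))
E
python3 - <<'E'
from h import *
o=env.get_obs();print(o['clock'],o['tcp_pos'],o['eef_rot'],env.tcp_to_grasp)
a=snap('scene');b=snap('top');store('s0',a);store('t0',b)
for s in(a,b):print({k:s[2][k] for k in('fx','cx','cy','k1')},s[3].round(3).tolist())
save('s0.png',cv2.resize(a[0],(800,600)));save('t0.png',cv2.resize(b[0],(800,600)))
E
```

```text
0.0 [ 0.25255429 -0.62532822  0.22150655] [-3.13966278e+00  8.49507919e-05  3.83843592e-01] 0.0187
{'fx': 444.33367724807135, 'cx': 253.91077135677213, 'cy': 203.25348187371011, 'k1': -0.03054896096677206} [[0.972, 0.124, -0.201, 0.642], [0.236, -0.491, 0.838, -1.211], [0.005, -0.862, -0.507, 0.843], [0.0, 0.0, 0.0, 1.0]]
{'fx': 351.031574296922, 'cx': 252.97704403377475, 'cy': 188.79145962151918, 'k1': -0.05929558736975875} [[0.02, -0.981, 0.191, 0.216], [-1.0, -0.022, -0.012, -0.035], [0.016, -0.191, -0.982, 0.963], [0.0, 0.0, 0.0, 1.0]]
```

View pics/s0.png

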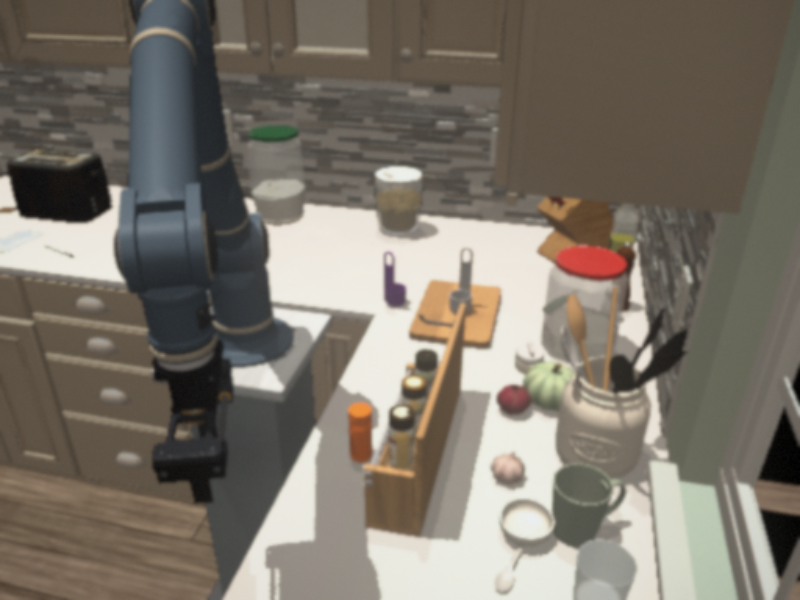

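View pics/t0.png

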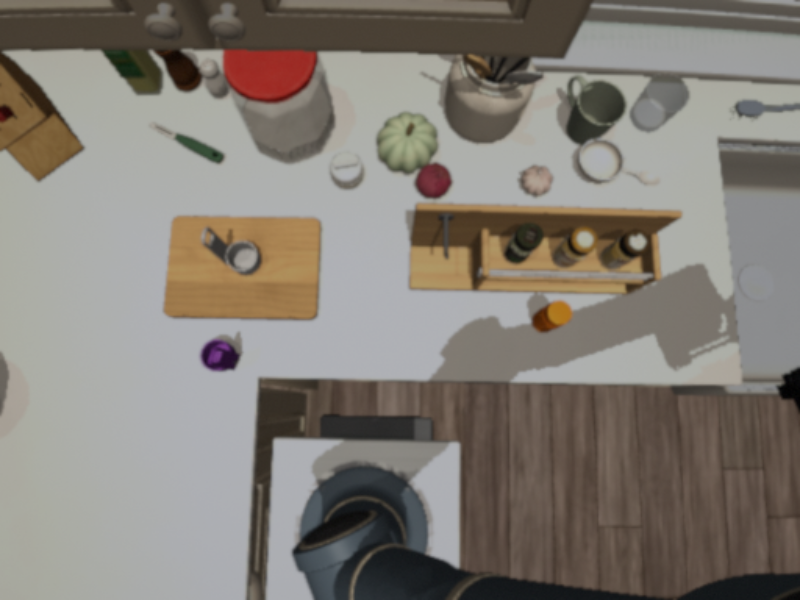

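```bash
python3 - <<'E'
from h import *
s=np.load('s0.npz');t=np.load('t0.npz');P=t['P'];Q=s['P'];im=t['img']
it=viewer.camera_info('top');C=t['C']
f=.64
def at(u,v,z): return onz(it,C,u*f,v*f,z).round(3)
print('backboard corners',at(415,206,.205),at(680,213,.205))
print('base front corners',at(410,289,.016),at(480,291,.016))
# back board top plane points by cloud
m=(abs(P[...,2]-.205)<.006)&(P[...,0]>.3)&(P[...,0]<.75)&(P[...,1]<0)&(P[...,1]>-.6)
p=P[m][:,:2];print('bb pts',len(p),p.min(0),p.max(0));
if len(p)>10:
  vx,vy,x0,y0=cv2.fitLine(p.astype(np.float32),cv2.DIST_HUBER,0,.01,.01).ravel();print('line',vx,vy,x0,y0, 'yaw',np.arctan2(-vx*np.sign(vy),abs(vy)))
# jar tops
for n,(u,v) in {'A':(528,232),'B':(582,238),'C':(634,243)}.items():
    u,v=int(u*f),int(v*f);w=P[v-12:v+13,u-12:u+13].reshape(-1,3);w=w[abs(w[:,2]-.190)<.007];print(n,len(w),w.mean(0).round(3),(w.max(0)/2+w.min(0)/2).round(3))
print('board',[at(*c,.022) for c in((175,217),(320,219),(318,318),(166,316))])
print('cup',at(242,250,.064))
w=P[int(220*f):int(285*f),int(195*f):int(268*f)].reshape(-1,3)
for a,b in((.05,.075),(.075,.1),(.1,.13),(.13,.2)):
    k=w[(w[:,2]>a)&(w[:,2]<b)];print(a,b,len(k),k.mean(0).round(3),np.round(np.ptp(k,0),3) if len(k) else 0)
w=Q[int(245*f):int(320*f),int(450*f):int(485*f)].reshape(-1,3)
for a,b in((.05,.075),(.075,.1),(.1,.125),(.125,.2)):
    k=w[(w[:,2]>a)&(w[:,2]<b)&(w[:,0]<.75)];print('s',a,b,len(k),k.mean(0).round(3),np.round(np.ptp(k,0),3) if len(k) else 0)
print('hook',at(447,216,.18),at(447,258,.19))
A=cv2.resize(t['img'][125:200,100:200],(800,600))
B=cv2.resize(t['img'][125:190,255:425],(800,306));D=cv2.resize(s['img'][150:220,230:330],(400,280))
E=cv2.resize(s['img'][215:310,215:310],(280,280))
o=np.zeros((590,800,3),np.uint8);o[:306]=B;o[308:588,:400]=D;o[308:588,402:682]=E;save('c1.png',o)
save('c2.png',A)
E
```

```text
backboard corners [ 0.496 -0.07   0.205] [ 0.497 -0.466  0.205]
base front corners [ 0.411 -0.072  0.016] [ 0.411 -0.196  0.016]
bb pts 898 [ 0.48968327 -0.46789032] [ 0.71913467 -0.06910053]
line 0.00028200547 0.99999994 0.4960281 -0.24598996 yaw -0.0002820055
A 281 [ 0.466 -0.239  0.19 ] [ 0.468 -0.239  0.19 ]
B 228 [ 0.458 -0.323  0.19 ] [ 0.465 -0.327  0.188]
C 227 [ 0.455 -0.402  0.19 ] [ 0.455 -0.403  0.188]
board [array([0.533, 0.354, 0.022]), array([0.535, 0.092, 0.022]), array([0.355, 0.087, 0.022]), array([0.352, 0.352, 0.022])]
cup [0.463 0.216 0.064]
0.05 0.075 149 [0.456 0.223 0.061] [0.052 0.059 0.023]
0.075 0.1 39 [0.456 0.245 0.087] [0.026 0.007 0.023]
0.1 0.13 49 [0.458 0.245 0.115] [0.027 0.007 0.029]
0.13 0.2 75 [0.455 0.246 0.151] [0.03  0.008 0.045]
s 0.05 0.075 113 [0.452 0.224 0.06 ] [0.05  0.064 0.024]
s 0.075 0.1 47 [0.454 0.246 0.087] [0.028 0.011 0.024]
s 0.1 0.125 51 [0.456 0.247 0.112] [0.028 0.021 0.025]
s 0.125 0.2 68 [0.46  0.203 0.151] [0.061 0.357 0.074]
hook [ 0.491 -0.12   0.18 ] [ 0.423 -0.119  0.19 ]
```

View pics/c1.png

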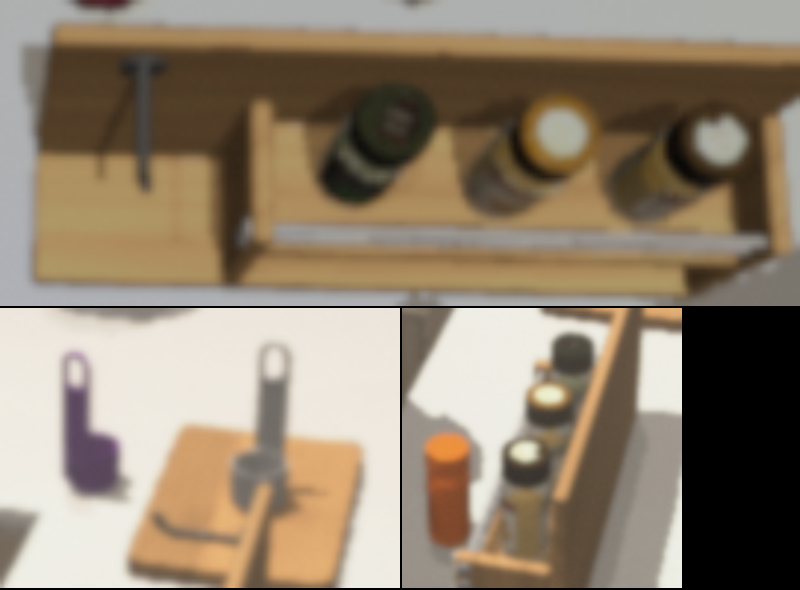

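View pics/c2.png

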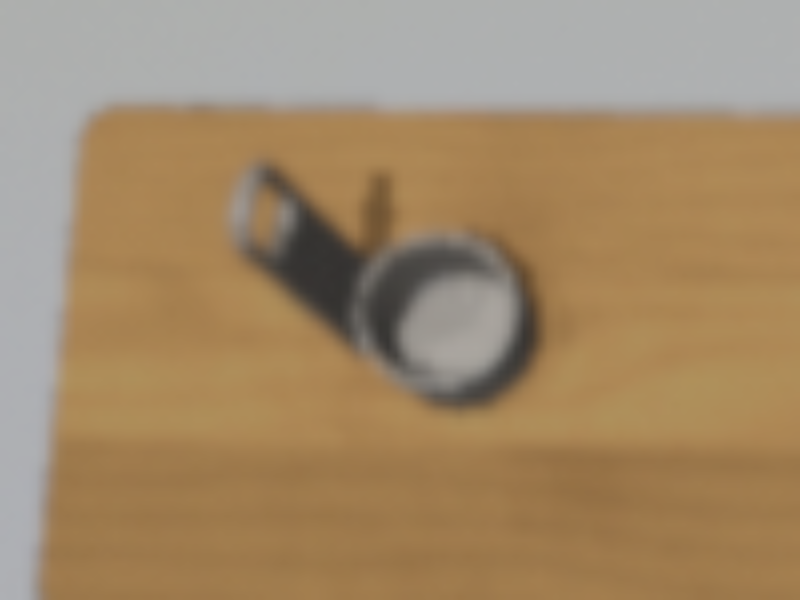

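Scene: three jars in the rack. The left one (t0 528,242) has an all-black cap and black label, so it is the herb jar. The other two (582,245 and 634,250) have pale discs on their caps, and the orange one (550,315) is a decoy. The steel dipper stands on the board (loop 208,237, cup 242,257). Its cup is on the −y side and the handle normal points along +y. The purple one (220,355) is a decoy. The rack yaw is about 0, with its origin near (.455,-.322), which puts the hook near (.455,-.122,.18).

Request:
{"api": "jog_arm", "payload": {"plan": [0, 0, -0.6, 0, 0, -1, 0, 0, -0.6, 0, 0, -1, 0, 0, -0.6, 0, 0, -1, 0, 0, -0.6, 0, 0, -1, 0, 0, -0.6, 0, 0, -1, 0, 0, -0.6, 0, 0, -1, 0, 0, -0.6, 0, 0, -1, 0, 0, -0.6, 0, 0, -1], "claw": 60}}

```text
clock: 0.77
tcp_pos: [0.2526, -0.6256, 0.3185]
eef_rot: [-3.141, -0.001, 1.189]
contact_force: [-0.6, 0.5, -0.9]
opening: 0.0604
```

Request:
{"api": "jog_arm", "payload": {"plan": [0, 0, 0, 0, 0, -1, 0, 0, 0, 0, 0, -1, 0, 0, 0, 0, 0, -1, 0, 0, 0, 0, 0, -0.87]}}

```text
clock: 1.1
tcp_pos: [0.2526, -0.6257, 0.318]
eef_rot: [-3.141, -0.001, 1.575]
contact_force: [1.3, 0.1, -0.4]
opening: 0.0599
```

Request:
{"api": "jog_arm", "payload": {"plan": [1, 0.45, 0, 0, 0, 0, 1, 0.45, 0, 0, 0, 0, 1, 0.45, 0, 0, 0, 0, 1, 0.45, 0, 0, 0, 0, 1, 0.45, 0, 0, 0, 0, 1, 0.45, 0, 0, 0, 0, 1, 0.45, 0, 0, 0, 0, 1, 0.45, 0, 0, 0, 0]}}

```text
clock: 1.77
tcp_pos: [0.3249, -0.4646, 0.3181]
eef_rot: [-3.141, -0.001, 1.571]
contact_force: [0.1, -0.1, -0.4]
opening: 0.06
```

Request:
{"api": "jog_arm", "payload": {"plan": [1, 0.5, 0, 0, 0, 0, 1, 0.5, 0, 0, 0, 0, 1, 0.5, 0, 0, 0, 0, 1, 0.5, 0, 0, 0, 0, 1, 0.5, 0, 0, 0, 0, 1, 0.5, 0, 0, 0, 0, 1, 0.5, 0, 0, 0, 0, 1, 0.5, 0, 0, 0, 0]}}

```text
clock: 2.43
tcp_pos: [0.4049, -0.3047, 0.3182]
eef_rot: [-3.141, -0.0, 1.571]
contact_force: [-0.1, -0.5, 0.5]
opening: 0.0601
```

Request:
{"api": "jog_arm", "payload": {"plan": [1, 0.4, 0, 0, 0, 0, 1, 0.4, 0, 0, 0, 0, 1, 0.4, 0, 0, 0, 0, 1, 0.4, 0, 0, 0, 0, 1, 0.4, 0, 0, 0, 0, 1, 0, 0, 0, 0, 0, 1, 0, 0, 0, 0, 0, 1, 0, 0, 0, 0, 0]}}

```text
clock: 3.1
tcp_pos: [0.4445, -0.1448, 0.3181]
eef_rot: [-3.141, -0.0, 1.571]
contact_force: [0.2, 0.0, 1.0]
opening: 0.0599
```

Request:
{"api": "jog_arm", "payload": {"plan": [1, 0, 0, 0, 0, 0, 1, 0, 0, 0, 0, 0, 1, 0, 0, 0, 0, 0, 1, 0, 0, 0, 0, 0, 1, 0, 0, 0, 0, 0, 1, 0, 0, 0, 0, 0, 1, 0, 0, 0, 0, 0, 1, 0, 0, 0, 0, 0]}}

```text
clock: 3.77
tcp_pos: [0.4443, 0.015, 0.3183]
eef_rot: [-3.141, 0.0, 1.571]
contact_force: [0.5, -0.2, -1.0]
opening: 0.0598
```

Request:
{"api": "jog_arm", "payload": {"plan": [1, 0, 0, 0, 0, 0, 1, 0, 0, 0, 0, 0, 1, 0, 0, 0, 0, 0, 1, 0, 0, 0, 0, 0, 1, 0, 0, 0, 0, 0, 1, 0, 0, 0, 0, 0, 1, 0, 0, 0, 0, 0, 1, 0, 0, 0, 0, 0]}}

```text
clock: 4.43
tcp_pos: [0.4444, 0.1748, 0.3182]
eef_rot: [-3.141, 0.001, 1.571]
contact_force: [1.2, 0.8, 0.3]
opening: 0.0601
```

```bash
python3 - <<'E'
from h import *
a=snap('wrist');store('w0',a);i=a[2];print(np.array(i['tool_from_camera']).round(3).tolist())
save('w0.png',a[0])
P=cloud(a[1],a[2],a[3])
b=snap('top');P2=cloud(b[1],b[2],b[3])
for n,Q in(('w',P),('t',P2),('t0',np.load('t0.npz')['P']),('s0',np.load('s0.npz')['P'])):
    w=Q.reshape(-1,3);w=w[(w[:,0]>.38)&(w[:,0]<.53)&(w[:,1]>.225)&(w[:,1]<.29)]
    for lo,hi in((.07,.11),(.11,.18)):
        k=w[(w[:,2]>lo)&(w[:,2]<hi)]
        if len(k)<8: print(n,len(k));continue
        vx,vy,x0,y0=cv2.fitLine(k[:,:2].astype(np.float32),cv2.DIST_HUBER,0,.01,.01).ravel()
        print(n,lo,len(k),k.min(0).round(3),k.max(0).round(3),'line',round(float(x0),4),round(float(y0),4),'ang',round(float(np.arctan(vy/vx)),3))
E
```

```text
[[-0.001, -0.962, -0.274, 0.075], [1.0, -0.001, -0.001, -0.0], [0.0, -0.274, 0.962, -0.162], [0.0, 0.0, 0.0, 1.0]]
w 0
w 0.11 207 [0.443 0.244 0.158] [0.471 0.253 0.175] line 0.4568 0.2484 ang -0.154
t 0
t 0
t0 0.07 61 [0.444 0.243 0.071] [0.471 0.25  0.109] line 0.4577 0.245 ang -0.182
t0 0.11 108 [0.442 0.243 0.111] [0.471 0.25  0.175] line 0.4575 0.2455 ang -0.164
s0 0.07 80 [0.44  0.237 0.07 ] [0.47  0.255 0.11 ] line 0.4596 0.2454 ang -0.141
s0 0.11 90 [0.44  0.236 0.11 ] [0.469 0.257 0.173] line 0.4543 0.2471 ang -0.182
```

View pics/w0.png

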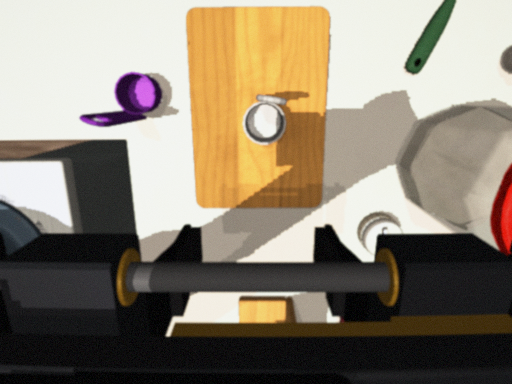

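The view shows the steel dipper at (265,115) on the board. Its handle (270,100) is turned about 0.16 rad, and the centre is near (.457,.2465).

Request:
{"api": "jog_arm", "payload": {"plan": [0, 0, 0, 0, 0, 0.8, 0, 0, 0, 0, 0, 0.8, 1, 0, 0, 0, 0, 0, 1, 0, 0, 0, 0, 0, 1, 0, 0, 0, 0, 0, 0.64, 0.05, 0, 0, 0, 0, 0, 0, 1, 0, 0, 0, 0, 0, 1, 0, 0, 0]}}

```text
clock: 5.2
tcp_pos: [0.458, 0.2462, 0.2785]
eef_rot: [3.14, -0.001, 1.411]
contact_force: [-0.1, -0.2, -1.1]
opening: 0.0599
```

Request:
{"api": "jog_arm", "payload": {"plan": [0, 0, 1, 0, 0, 0, 0, 0, 1, 0, 0, 0, 0, 0, 1, 0, 0, 0, 0, 0, 1, 0, 0, 0, 0, 0, 0.5, 0, 0, 0, 0, 0, 0, 0, 0, 0]}}

```text
clock: 5.7
tcp_pos: [0.4563, 0.2438, 0.1862]
eef_rot: [-3.138, 0.003, 1.41]
contact_force: [-0.7, -0.5, 0.6]
opening: 0.06
```

```bash
python3 - <<'E'
from h import *
a=snap('wrist');b=snap('scene')
o=np.zeros((384,800,3),np.uint8);o[:384,:400]=cv2.resize(a[0],(400,384));o[:,400:]=cv2.resize(b[0][120:220,230:334],(400,384))
save('w1.png',o);print(T_tool()[:3,3])
E
```

```text
[0.45773761 0.24560057 0.188901  ]
```

View pics/w1.png

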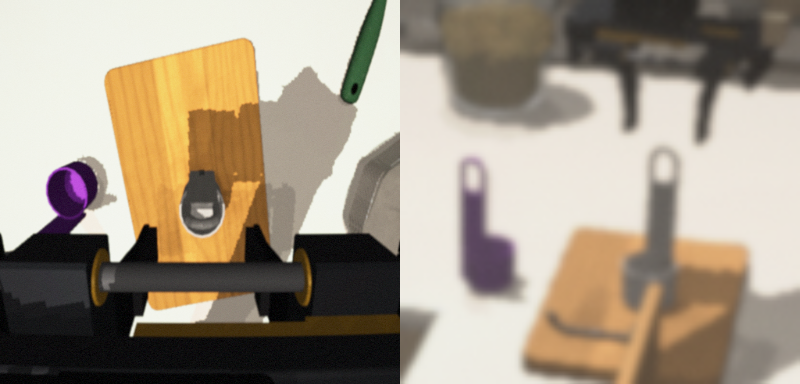

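```bash
python3 - <<'E'
from h import *
T=T_tool();a=snap('wrist');P=cloud(a[1],a[2],a[3]);w=P.reshape(-1,3)
w=w[(abs(w[:,0]-.457)<.06)&(abs(w[:,1]-.24)<.06)]
for lo in np.arange(.05,.19,.015):
    k=w[(w[:,2]>lo)&(w[:,2]<lo+.015)]
    if len(k)<5: continue
    t=(k-T[:3,3])@T[:3,:3];print(round(lo,3),len(k),'tool x',np.percentile(t[:,0],[3,50,97]).round(4),'y',np.percentile(t[:,1],[3,50,97]).round(4))
E
```

```text
0.05 703 tool x [-0.052 -0.033  0.005] y [-0.0263  0.0003  0.0243]
0.065 148 tool x [-0.0132  0.0048  0.0051] y [-0.0152 -0.0014  0.0127]
0.08 159 tool x [0.0044 0.0048 0.0051] y [-0.0149 -0.0013  0.0129]
0.095 199 tool x [0.0044 0.0048 0.0051] y [-0.0147 -0.0005  0.0127]
0.11 230 tool x [0.0044 0.0048 0.0052] y [-0.0147 -0.0012  0.0128]
0.125 408 tool x [0.0009 0.0046 0.0052] y [-0.0144 -0.0011  0.0125]
0.14 136 tool x [0.0025 0.005  0.0055] y [-0.0152  0.008   0.0133]
0.155 268 tool x [0.0007 0.0046 0.0055] y [-0.0151 -0.003   0.013 ]
0.17 276 tool x [0.0002 0.0032 0.0053] y [-0.0092 -0.001   0.0072]
0.185 560 tool x [-0.0066  0.0092  0.0112] y [-0.038  -0.03    0.0377]
```

Request:
{"api": "jog_arm", "payload": {"plan": [0.1, -0.05, 1, 0, 0, 0, 0, 0, 1, 0, 0, 0, 0, 0, 0.9, 0, 0, 0, 0, 0, 0, 0, 0, 0, 0, 0, 0, 0, 0, 0]}}

```text
clock: 6.27
tcp_pos: [0.457, 0.2482, 0.1312]
eef_rot: [3.141, -0.0, 1.411]
contact_force: [0.4, 0.3, 0.5]
opening: 0.0602
```

Request:
{"api": "jog_arm", "payload": {"plan": [0, 0, 0, 0, 0, 0, 0, 0, 0, 0, 0, 0, 0, 0, 0, 0, 0, 0, 0, 0, 0, 0, 0, 0, 0, 0, 0, 0, 0, 0, 0, 0, 0, 0, 0, 0, 0, 0, 0, 0, 0, 0, 0, 0, 0, 0, 0, 0], "claw": 20}}

```text
clock: 6.93
tcp_pos: [0.457, 0.2481, 0.1308]
eef_rot: [3.141, -0.0, 1.411]
contact_force: [0.5, 0.0, 2.3]
opening: 0.0294
```

Request:
{"api": "jog_arm", "payload": {"plan": [0, 0, -0.5, 0, 0, 0, 0, 0, -1, 0, 0, 0, 0, 0, -1, 0, 0, 0, 0, 0, -1, 0, 0, 0, 0, 0, -1, 0, 0, 1, 0, 0, 0, 0, 0, 1, 0, 0, 0, 0, 0, 1, 0, 0, 0, 0, 0, 1]}}

```text
clock: 7.6
tcp_pos: [0.4565, 0.2479, 0.2213]
eef_rot: [3.141, -0.0, 1.006]
contact_force: [-0.5, -0.3, -1.8]
opening: 0.029
```

Request:
{"api": "jog_arm", "payload": {"plan": [0, 0, 0, 0, 0, 1, 0, 0, 0, 0, 0, 1, 0, 0, 0, 0, 0, 1, 0, 0, 0, 0, 0, 1, 0, 0, 0, 0, 0, 1, 0, 0, 0, 0, 0, 1, 0, 0, 0, 0, 0, 1, 0, 0, 0, 0, 0, 1]}}

```text
clock: 8.27
tcp_pos: [0.4563, 0.2479, 0.2208]
eef_rot: [3.142, 0.001, 0.206]
contact_force: [-0.5, 0.8, -1.0]
opening: 0.029
```

Request:
{"api": "jog_arm", "payload": {"plan": [0, 0, 0, 0, 0, 1, 0, 0, 0, 0, 0, 1, 0, 0.5, 0, 0, 0, 0.1, 0, 1, 0, 0, 0, 0, 0, 1, 0, 0, 0, 0, 0, 1, 0, 0, 0, 0, 0, 1, 0, 0, 0, 0, 0, 1, 0, 0, 0, 0]}}

```text
clock: 8.93
tcp_pos: [0.4564, 0.1362, 0.2207]
eef_rot: [3.141, 0.0, 0.003]
contact_force: [0.4, 0.1, -1.2]
opening: 0.0295
```

Request:
{"api": "jog_arm", "payload": {"plan": [-0.5, 1, 0, 0, 0, 0, -0.5, 1, 0, 0, 0, 0, -0.5, 1, 0, 0, 0, 0, -0.5, 1, 0, 0, 0, 0, -0.4, 1, 0, 0, 0, 0, 0, 1, 0, 0, 0, 0, 0, 1, 0, 0, 0, 0, 0, 1, 0, 0, 0, 0]}}

```text
clock: 9.6
tcp_pos: [0.4081, -0.0235, 0.2209]
eef_rot: [3.141, -0.0, 0.003]
contact_force: [0.9, -0.1, -1.3]
opening: 0.0293
```

```bash
python3 - <<'E'
from h import *
a=snap('wrist');b=snap('scene');c=snap('top');T=T_tool()
for n,s in(('w',a),('s',b),('t',c)):
    P=cloud(s[1],s[2],s[3]);w=P.reshape(-1,3)
    k=w[(w[:,0]>.415)&(w[:,0]<.483)&(abs(w[:,1]+.12)<.025)&(w[:,2]>.165)&(w[:,2]<.205)]
    if len(k):
        for lo in (.415,.43,.445,.46):
            q=k[(k[:,0]>lo)&(k[:,0]<lo+.015)]
            if len(q)>2:print(n,lo,len(q),'y',np.percentile(q[:,1],[5,50,95]).round(4),'z',np.percentile(q[:,2],[5,50,95]).round(4))
    # dipper loop in tool frame
    t=(w-T[:3,3])@T[:3,:3];k=t[(abs(t[:,0])<.015)&(abs(t[:,1])<.014)&(t[:,2]<.0)&(t[:,2]>-.06)]
    if len(k)>3:print(n,'loop',len(k),np.percentile(k,[3,50,97],axis=0).round(4).tolist())
    w2=w[(abs(w[:,2]-.205)<.008)&(w[:,1]<-.08)&(w[:,1]>-.46)&(w[:,0]>.47)&(w[:,0]<.53)];
    if len(w2):print(n,'bb x',np.percentile(w2[:,0],[3,50,97]).round(4),'y max',w2[:,1].max())
o=np.zeros((384,800,3),np.uint8);o[:,:400]=cv2.resize(a[0],(400,384));o[:,400:]=cv2.resize(b[0][170:300,210:345],(400,384));save('w2.png',o)
E
```

```text
w 0.415 214 y [-0.1175 -0.1141 -0.1123] z [0.1854 0.1918 0.1956]
w 0.43 279 y [-0.1177 -0.1143 -0.1123] z [0.1803 0.1832 0.1865]
w 0.445 276 y [-0.1178 -0.1143 -0.1123] z [0.1799 0.1827 0.1842]
w 0.46 319 y [-0.1178 -0.1141 -0.1119] z [0.1799 0.1827 0.1841]
w loop 948 [[-0.0016, -0.0133, -0.0246], [0.0022, 0.0001, -0.0072], [0.0031, 0.0132, -0.0007]]
w bb x [0.4905 0.4959 0.5018] y max -0.08001337282608784
s 0.415 11 y [-0.1227 -0.1178 -0.115 ] z [0.1839 0.19   0.1959]
s 0.43 14 y [-0.1221 -0.118  -0.114 ] z [0.1773 0.1831 0.187 ]
s 0.445 12 y [-0.1241 -0.1187 -0.1151] z [0.1792 0.1828 0.1852]
s 0.46 13 y [-0.1212 -0.1185 -0.1155] z [0.1791 0.182  0.1841]
s loop 13 [[0.0022, -0.0135, -0.0171], [0.005, -0.0106, -0.0099], [0.0085, -0.006, -0.0046]]
s bb x [0.4896 0.4962 0.5009] y max -0.08142263790788196
t bb x [0.4907 0.4956 0.5025] y max -0.10537475562418683
```

View pics/w2.png

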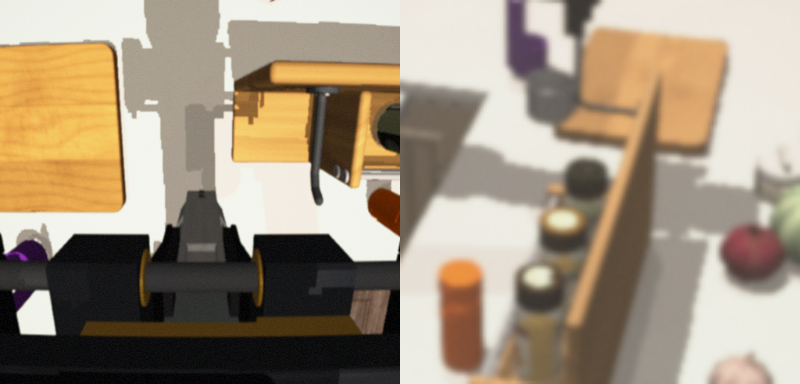

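Request:
{"api": "jog_arm", "payload": {"plan": [-0.15, 1, 0, 0, 0, 0, 0, 1, 0, 0, 0, 0, 0, 1, 0, 0, 0, 0, 0, 1, 0, 0, 0, 0, 0, 0.65, 0, 0, 0, 0, 0, 0, 0, 0, 0, 0, 0, 0, 0, 0, 0, 0]}}

```text
clock: 10.33
tcp_pos: [0.406, -0.1144, 0.2206]
eef_rot: [-3.141, 0.0, 0.002]
contact_force: [0.2, 0.6, -0.9]
opening: 0.0291
```

```bash
python3 - <<'E'
from h import *
a=snap('wrist');b=snap('scene');T=T_tool();print(T[:3,3])
for n,s in(('w',a),('s',b)):
    P=cloud(s[1],s[2],s[3]);w=P.reshape(-1,3);t=(w-T[:3,3])@T[:3,:3]
    for lo in (.408,.415,.422,.43,.445,.46):
        q=t[(w[:,0]>lo)&(w[:,0]<lo+.01)&(abs(w[:,1]+.118)<.013)&(w[:,2]>.17)&(w[:,2]<.203)]
        if len(q)>2:print(n,lo,len(q),'ty',np.percentile(q[:,1],[3,50,97]).round(4),'tz',np.percentile(q[:,2],[5,50,95]).round(4))
    k=t[(abs(t[:,0])<.015)&(abs(t[:,1])<.02)&(t[:,2]<.0)&(t[:,2]>-.06)]
    if len(k)>3:print(n,'loop',len(k),np.percentile(k,[1,50,99],axis=0).round(4).tolist())
o=np.zeros((384,800,3),np.uint8);o[:,:400]=cv2.resize(a[0],(400,384));o[:,400:]=cv2.resize(b[0][170:300,210:345],(400,384));save('w3.png',o)
E
```

```text
[ 0.40607362 -0.11357603  0.22056472]
w 0.408 694 ty [-0.0078  0.0036  0.0148] tz [0.0186 0.0321 0.0484]
w 0.415 72 ty [-0.0006  0.0024  0.0054] tz [0.0247 0.026  0.0273]
w 0.422 216 ty [-0.0006  0.0024  0.0055] tz [0.025  0.0295 0.0353]
w 0.43 187 ty [-0.0006  0.0025  0.0056] tz [0.0339 0.0363 0.0389]
w 0.445 180 ty [-0.0006  0.0025  0.0056] tz [0.0364 0.0375 0.0391]
w 0.46 187 ty [-0.0005  0.0025  0.0055] tz [0.0362 0.0375 0.0394]
w loop 2926 [[-0.0096, -0.0196, -0.0586], [0.0025, -0.0046, -0.0228], [0.0111, 0.0199, -0.0005]]
s 0.415 8 ty [-0.0001  0.0042  0.0082] tz [0.0237 0.0293 0.0375]
s 0.422 13 ty [0.0002 0.0044 0.0094] tz [0.0244 0.0334 0.0379]
s 0.43 10 ty [0.0003 0.003  0.0091] tz [0.0349 0.0372 0.0429]
s 0.445 8 ty [0.0017 0.004  0.0078] tz [0.0366 0.0391 0.0419]
s 0.46 10 ty [-0.0007  0.0046  0.0088] tz [0.036  0.0382 0.0437]
s loop 14 [[-0.011, -0.0163, -0.0219], [0.0074, -0.0113, -0.0093], [0.0091, 0.02, -0.0011]]
```

Request:
{"api": "jog_arm", "payload": {"plan": [0, 0.12, 0.8, 0, 0, 0, 0, 0, 1, 0, 0, 0, 0, 0, 0.98, 0, 0, 0, 0, 0, 0, 0, 0, 0, 0, 0, 0, 0, 0, 0]}}

```text
clock: 10.85
tcp_pos: [0.4057, -0.1162, 0.1646]
eef_rot: [-3.141, 0.002, 0.003]
contact_force: [0.8, 0.6, 0.2]
opening: 0.0292
```

Request:
{"api": "jog_arm", "payload": {"plan": [0.4, 0, 0, 0, 0, 0, 0.4, 0, 0, 0, 0, 0, 0, 0, 0, 0, 0, 0]}}

```text
clock: 11.1
tcp_pos: [0.4254, -0.1174, 0.1665]
eef_rot: [3.141, -0.005, 0.002]
contact_force: [0.6, 0.8, -1.6]
opening: 0.0292
```

```bash
python3 - <<'E'
from h import *
a=snap('wrist');b=snap('scene');c=snap('top')
o=np.zeros((560,800,3),np.uint8);o[:280,:400]=cv2.resize(a[0][150:300,150:364],(400,280));o[:280,400:]=cv2.resize(b[0][170:265,240:375],(400,280));o[280:,:400]=cv2.resize(c[0][110:180,240:340],(400,280));save('w4.png',o)
E
```

```text
(no output)
```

View pics/w4.png

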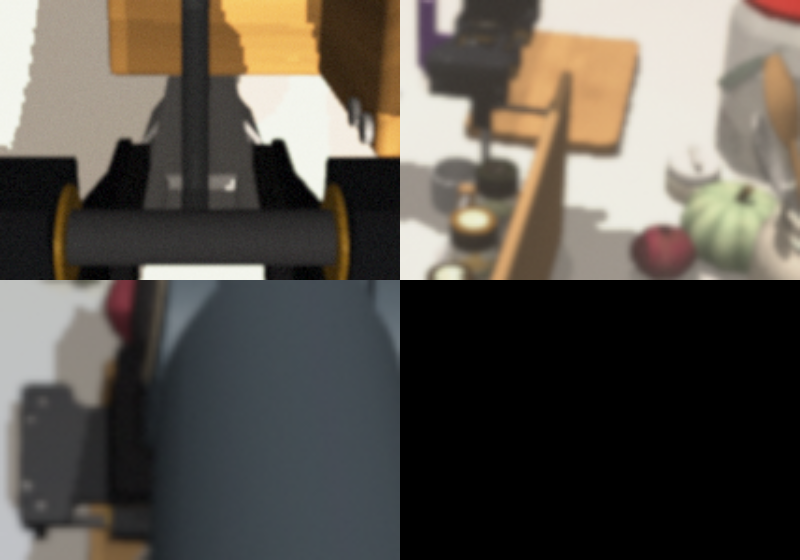

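The hook (195,100–200) is centred on the loop's opening (165–235,185), and no contact force shows. I'll keep moving in.

Request:
{"api": "jog_arm", "payload": {"plan": [0.4, 0, 0, 0, 0, 0, 0.4, 0, 0, 0, 0, 0, 0.5, 0, 0, 0, 0, 0, 0, 0, 0, 0, 0, 0]}}

```text
clock: 11.58
tcp_pos: [0.4509, -0.1173, 0.1653]
eef_rot: [-3.141, -0.003, 0.001]
contact_force: [0.4, 0.5, 0.2]
opening: 0.029
```

Request:
{"api": "jog_arm", "payload": {"plan": [0, 0, 0.35, 0, 0, 0, 0, 0, 0.35, 0, 0, 0, 0, 0, 0, 0, 0, 0]}}

```text
clock: 11.83
tcp_pos: [0.4464, -0.1172, 0.1491]
eef_rot: [-3.141, 0.004, 0.001]
contact_force: [-0.8, 0.5, -1.3]
opening: 0.0293
```

Request:
{"api": "jog_arm", "payload": {"plan": [0, 0, 0.08, 0, 0, 0, 0, 0, 0.05, 0, 0, 0, 0, 0, 0, 0, 0, 0, 0, 0, 0, 0, 0, 0]}}

```text
clock: 12.17
tcp_pos: [0.4481, -0.1175, 0.1485]
eef_rot: [3.141, -0.0, 0.001]
contact_force: [0.0, -0.9, -0.4]
opening: 0.0289
```

Request:
{"api": "jog_arm", "payload": {"plan": [0, 0, 0.07, 0, 0, 0, 0, 0, 0, 0, 0, 0, 0, 0, 0.07, 0, 0, 0, 0, 0, 0, 0, 0, 0]}}

```text
clock: 12.5
tcp_pos: [0.4487, -0.1176, 0.1465]
eef_rot: [3.141, -0.001, 0.001]
contact_force: [-1.5, 0.2, 5.9]
opening: 0.0293
```

Request:
{"api": "jog_arm", "payload": {"plan": [0, 0, 0, 0, 0, 0, 0, 0, 0, 0, 0, 0, 0, 0, 0, 0, 0, 0, 0, 0, 0, 0, 0, 0, 0, 0, 0, 0, 0, 0, 0, 0, 0, 0, 0, 0], "claw": 52}}

```text
clock: 13.0
tcp_pos: [0.448, -0.1175, 0.1454]
eef_rot: [-3.142, 0.0, 0.001]
contact_force: [-0.4, 0.5, -0.1]
opening: 0.0511
```

```bash
python3 - <<'E'
from h import *
a=snap('wrist');b=snap('scene')
o=np.zeros((400,800,3),np.uint8);o[:,:400]=cv2.resize(a[0][150:300,150:364],(400,400));o[:,400:]=cv2.resize(b[0][170:265,240:335],(400,400));save('w5.png',o)
E
```

```text
(no output)
```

View pics/w5.png

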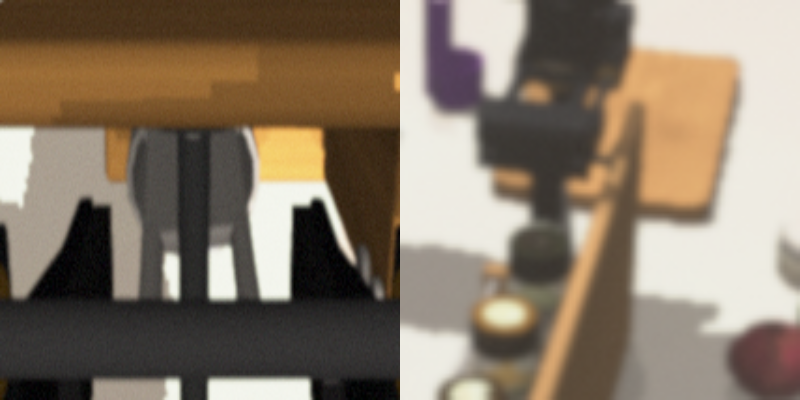

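The dipper hangs on the hook and the fingers (95,250 and 305,250) are clear on both sides. I'll retreat upward.

Request:
{"api": "jog_arm", "payload": {"plan": [0, 0, -0.5, 0, 0, 0, 0, 0, -1, 0, 0, 0, 0, 0, -1, 0, 0, 0, 0, 0, -1, 0, 0, 0, 0, 0, -1, 0, 0, 0, 0, 0, -1, 0, 0, 0, 0, 0, -1, 0, 0, 0, 0, 1, 0, 0, 0, 0]}}

```text
clock: 13.77
tcp_pos: [0.4509, -0.1342, 0.2806]
eef_rot: [3.141, -0.009, 0.007]
contact_force: [1.4, -1.2, -0.1]
opening: 0.0523
```

Request:
{"api": "jog_arm", "payload": {"plan": [0.1, 1, 0, 0, 0, 0, 0.1, 1, 0, 0, 0, 0, 0.1, 1, 0, 0, 0, 0, 0.1, 1, 0, 0, 0, 0, 0, 0.8, 0, 0, 0, 0, 0, 0, 0, 0, 0, 0, 0, 0, 0, 0, 0, 0], "claw": 62}}

```text
clock: 14.35
tcp_pos: [0.456, -0.2336, 0.2759]
eef_rot: [-3.141, -0.0, -0.001]
contact_force: [-0.1, 0.1, -0.5]
opening: 0.0617
```

```bash
python3 - <<'E'
from h import *
T=T_tool();a=snap('wrist');b=snap('scene');print(T[:3,3])
w=cloud(a[1],a[2],a[3]).reshape(-1,3)
for y0 in(-.242,-.322,-.402):
    k=w[(abs(w[:,2]-.190)<.004)&(abs(w[:,1]-y0)<.03)&(w[:,0]<.485)&(w[:,0]>.42)]
    if len(k)>20:
        (c,r)=cv2.minEnclosingCircle(k[:,:2].astype(np.float32));print(y0,len(k),np.round(c,4),round(r,4),k.mean(0).round(4))
v=cloud(b[1],b[2],b[3]).reshape(-1,3)
for n,q in(('w',w),('s',v)):
    k=q[(q[:,0]>.36)&(q[:,0]<.48)&(abs(q[:,1]+.117)<.035)&(q[:,2]>.03)&(q[:,2]<.19)]
    if len(k)>10:print(n,'dipper',len(k),k.min(0).round(3),k.max(0).round(3))
o=np.zeros((400,800,3),np.uint8);o[:,:400]=cv2.resize(a[0],(400,400));o[:,400:]=cv2.resize(b[0][170:265,240:335],(400,400));save('w6.png',o)
E
```

```text
[ 0.45603416 -0.23363462  0.27593474]
-0.242 1975 [ 0.4604 -0.2403] 0.0203 [ 0.4613 -0.24    0.1904]
-0.322 1923 [ 0.4563 -0.3217] 0.0206 [ 0.4568 -0.3209  0.1901]
-0.402 1877 [ 0.4549 -0.4015] 0.0205 [ 0.4561 -0.4004  0.1899]
w dipper 3209 [ 0.41  -0.141  0.034] [ 0.48  -0.089  0.19 ]
s dipper 115 [ 0.424 -0.134  0.088] [ 0.478 -0.098  0.19 ]
```

View pics/w6.png

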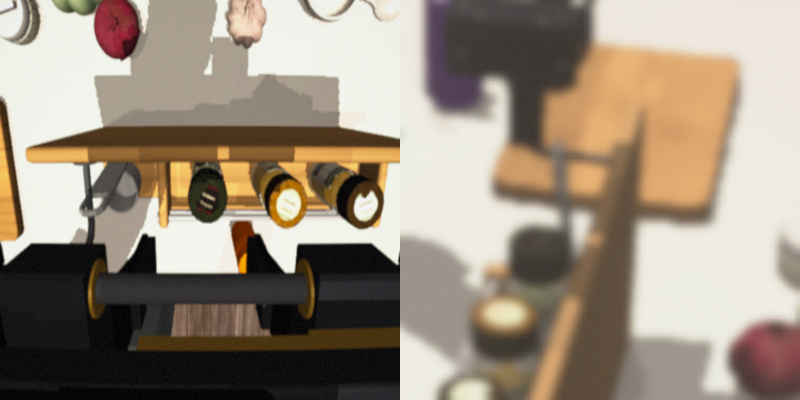

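The herb jar's cap (208,210; black, no pale disc) is centred at (.4604,-.2403), with its top at z .190. The dipper hangs freely on the hook.

Request:
{"api": "jog_arm", "payload": {"plan": [0.22, 0.33, 0, 0, 0, 0, 0, 0, 0.8, 0, 0, 0, 0, 0, 1, 0, 0, 0, 0, 0, 1, 0, 0, 0, 0, 0, 1, 0, 0, 0, 0, 0, 1, 0, 0, 0, 0, 0, 1, 0, 0, 0, 0, 0, 0.5, 0, 0, 0]}}

```text
clock: 15.12
tcp_pos: [0.4599, -0.239, 0.1475]
eef_rot: [-3.14, 0.003, 0.002]
contact_force: [0.3, 0.6, -0.4]
opening: 0.0618
```

Request:
{"api": "jog_arm", "payload": {"plan": [0, 0, 0, 0, 0, 0, 0, 0, 0, 0, 0, 0, 0, 0, 0, 0, 0, 0]}}

```text
clock: 15.37
tcp_pos: [0.4617, -0.2402, 0.1507]
eef_rot: [3.141, -0.002, 0.001]
contact_force: [0.1, 0.2, 0.1]
opening: 0.062
```

Request:
{"api": "jog_arm", "payload": {"plan": [0, 0, 0, 0, 0, 0, 0, 0, 0, 0, 0, 0, 0, 0, 0, 0, 0, 0, 0, 0, 0, 0, 0, 0, 0, 0, 0, 0, 0, 0, 0, 0, 0, 0, 0, 0, 0, 0, 0, 0, 0, 0], "claw": 30}}

```text
clock: 15.95
tcp_pos: [0.4608, -0.2401, 0.15]
eef_rot: [3.141, -0.001, 0.001]
contact_force: [0.3, -0.5, 4.5]
opening: 0.0403
```

Request:
{"api": "jog_arm", "payload": {"plan": [0, 0, -0.5, 0, 0, 0, 0, 0, -1, 0, 0, 0, 0, 0, -1, 0, 0, 0, 0, 0, -1, 0, 0, 0, 0, 0, -1, 0, 0, 0, 0, 0, -1, 0, 0, 0, 0, 0, -1, 0, 0, 0, 0, 0, -1, 0, 0, 0]}}

```text
clock: 16.62
tcp_pos: [0.4602, -0.2399, 0.3008]
eef_rot: [-3.141, 0.0, 0.001]
contact_force: [0.6, -0.7, -1.0]
opening: 0.0402
```

Request:
{"api": "jog_arm", "payload": {"plan": [-0.5, 0, -0.3, 0, 0, 0, -1, 0, 0, 0, 0, 0, -1, 0, 0, 0, 0, 0, -1, 0, 0, 0, 0, 0, -0.5, 0, 0, 0, 0, 0, 0.3, -0.5, 0, 0, 0, 0, 0.5, -1, 0, 0, 0, 0, 0.5, -1, 0, 0, 0, 0]}}

```text
clock: 17.28
tcp_pos: [0.4059, -0.19, 0.3052]
eef_rot: [-3.142, 0.0, -0.002]
contact_force: [-0.4, -1.1, -1.3]
opening: 0.0405
```

Request:
{"api": "jog_arm", "payload": {"plan": [0.5, -1, 0, 0, 0, 0, 0.5, -1, 0, 0, 0, 0, 0.5, -1, 0, 0, 0, 0, 0.4, -1, 0, 0, 0, 0, 0, -1, 0, 0, 0, 0, 0, -1, 0, 0, 0, 0, 0, -1, 0, 0, 0, 0, 0, -1, 0, 0, 0, 0]}}

```text
clock: 17.95
tcp_pos: [0.4438, -0.0291, 0.3051]
eef_rot: [3.142, 0.001, 0.001]
contact_force: [-0.1, -0.3, -0.8]
opening: 0.0399
```

Request:
{"api": "jog_arm", "payload": {"plan": [0, -1, 0, 0, 0, 0, 0, -1, 0, 0, 0, 0, 0, -1, 0, 0, 0, 0, 0, -1, 0, 0, 0, 0, 0, -1, 0, 0, 0, 0, 0, -1, 0, 0, 0, 0, 0, -1, 0, 0, 0, 0, 0, -1, 0, 0, 0, 0]}}

```text
clock: 18.62
tcp_pos: [0.4437, 0.1307, 0.3051]
eef_rot: [3.141, 0.001, 0.001]
contact_force: [0.0, 0.1, -1.3]
opening: 0.0399
```

Request:
{"api": "jog_arm", "payload": {"plan": [0, -1, 0, 0, 0, 0, 0, -1, 0, 0, 0, 0, 0, -1, 0, 0, 0, 0, 0, -0.5, 0, 0, 0, 0, 0, 0, 1, 0, 0, 0, 0, 0, 1, 0, 0, 0, 0, 0, 1, 0, 0, 0, 0, 0, 1, 0, 0, 0]}}

```text
clock: 19.28
tcp_pos: [0.4441, 0.1992, 0.2244]
eef_rot: [3.141, 0.0, 0.0]
contact_force: [0.3, -0.9, -0.5]
opening: 0.0401
```

Request:
{"api": "jog_arm", "payload": {"plan": [0, 0, 1, 0, 0, 0, 0, 0, 1, 0, 0, 0, 0, 0, 1, 0, 0, 0, 0, 0, 1, 0, 0, 0, 0, 0, 1, 0, 0, 0, 0, 0, 0.5, 0, 0, 0, 0, 0, 0.2, 0, 0, 0, 0, 0, 0, 0, 0, 0]}}

```text
clock: 19.95
tcp_pos: [0.4439, 0.1995, 0.1109]
eef_rot: [3.141, 0.001, 0.001]
contact_force: [0.0, 0.2, -0.6]
opening: 0.0399
```

Request:
{"api": "jog_arm", "payload": {"plan": [0, 0, 0.25, 0, 0, 0, 0, 0, 0.25, 0, 0, 0, 0, 0, 0.1, 0, 0, 0, 0, 0, 0, 0, 0, 0]}}

```text
clock: 20.28
tcp_pos: [0.4442, 0.1998, 0.0995]
eef_rot: [3.141, -0.0, 0.001]
contact_force: [-0.1, 0.3, -1.2]
opening: 0.0399
```

Next come small steps down to contact, expected near TCP z .087.

Request:
{"api": "jog_arm", "payload": {"plan": [0, 0, 0.3, 0, 0, 0, 0, 0, 0.2, 0, 0, 0, 0, 0, 0, 0, 0, 0, 0, 0, 0, 0, 0, 0]}}

```text
clock: 20.62
tcp_pos: [0.444, 0.1998, 0.0892]
eef_rot: [3.141, 0.001, 0.001]
contact_force: [0.4, 0.4, -0.3]
opening: 0.04
```

Request:
{"api": "jog_arm", "payload": {"plan": [0, 0, 0.07, 0, 0, 0, 0, 0, 0, 0, 0, 0, 0, 0, 0, 0, 0, 0]}}

```text
clock: 20.87
tcp_pos: [0.4443, 0.2, 0.0882]
eef_rot: [3.142, -0.0, 0.001]
contact_force: [0.4, -0.0, -0.8]
opening: 0.0399
```

Request:
{"api": "jog_arm", "payload": {"plan": [0, 0, 0.06, 0, 0, 0, 0, 0, 0, 0, 0, 0, 0, 0, 0, 0, 0, 0]}}

```text
clock: 21.12
tcp_pos: [0.4443, 0.1999, 0.0869]
eef_rot: [3.141, -0.0, 0.001]
contact_force: [-0.3, -0.4, -0.5]
opening: 0.0403
```

Request:
{"api": "jog_arm", "payload": {"plan": [0, 0, 0.04, 0, 0, 0, 0, 0, 0, 0, 0, 0, 0, 0, 0, 0, 0, 0]}}

```text
clock: 21.37
tcp_pos: [0.4444, 0.2, 0.0867]
eef_rot: [3.141, -0.001, 0.001]
contact_force: [-2.2, -1.6, 4.9]
opening: 0.0404
```

Contact: the jar is standing on the board. I'll release it, retreat straight up and check.

Request:
{"api": "jog_arm", "payload": {"plan": [0, 0, 0, 0, 0, 0, 0, 0, 0, 0, 0, 0, 0, 0, 0, 0, 0, 0, 0, 0, 0, 0, 0, 0, 0, 0, 0, 0, 0, 0, 0, 0, 0, 0, 0, 0], "claw": 64}}

```text
clock: 21.87
tcp_pos: [0.4442, 0.1999, 0.086]
eef_rot: [3.142, 0.0, 0.001]
contact_force: [-0.3, -0.5, 0.2]
opening: 0.0628
```

Request:
{"api": "jog_arm", "payload": {"plan": [0, 0, -0.5, 0, 0, 0, 0, 0, -1, 0, 0, 0, 0, 0, -1, 0, 0, 0, 0, 0, -1, 0, 0, 0, 0, 0, -1, 0, 0, 0, 0, 0, -1, 0, 0, 0, 0, 0, -1, 0, 0, 0, 0, 0, -1, 0, 0, 0]}}

```text
clock: 22.53
tcp_pos: [0.444, 0.2001, 0.2379]
eef_rot: [-3.141, -0.001, 0.001]
contact_force: [-0.3, 0.5, -0.2]
opening: 0.0642
```

```bash
python3 - <<'E'
from h import *
a=snap('wrist');b=snap('scene');print(env.get_obs()['tcp_pos'])
w=cloud(a[1],a[2],a[3]).reshape(-1,3);v=cloud(b[1],b[2],b[3]).reshape(-1,3)
k=w[(abs(w[:,2]-.127)<.005)&(abs(w[:,0]-.444)<.04)&(abs(w[:,1]-.2)<.04)]
print('cap',len(k),cv2.minEnclosingCircle(k[:,:2].astype(np.float32)) if len(k) else 0,k[:,2].std())
for q in(w,v):
    k=q[(q[:,0]>.36)&(q[:,0]<.48)&(abs(q[:,1]+.117)<.035)&(q[:,2]>.03)&(q[:,2]<.205)]
    if len(k)>10:print('dipper',len(k),k.min(0).round(3),k.max(0).round(3))
    for y0 in(-.322,-.402):
        k=q[(abs(q[:,2]-.190)<.004)&(abs(q[:,1]-y0)<.03)&(q[:,0]<.485)&(q[:,0]>.42)]
        if len(k)>10:print(y0,len(k),k.mean(0).round(4))
o=np.zeros((400,800,3),np.uint8);o[:,:400]=cv2.resize(a[0],(400,400));o[:,400:]=cv2.resize(b[0][140:280,220:360],(400,400));save('w7.png',o)
E
```

```text
[0.44598858 0.20131399 0.24001714]
cap 1652 ((0.4441002309322357, 0.19998502731323242), 0.020128920674324036) 0.0009690076002635219
dipper 75 [ 0.417 -0.096  0.037] [ 0.445 -0.087  0.046]
dipper 195 [ 0.411 -0.136  0.066] [ 0.478 -0.087  0.196]
-0.322 131 [ 0.4552 -0.3247  0.1898]
-0.402 156 [ 0.4541 -0.4044  0.1897]
```

View pics/w7.png

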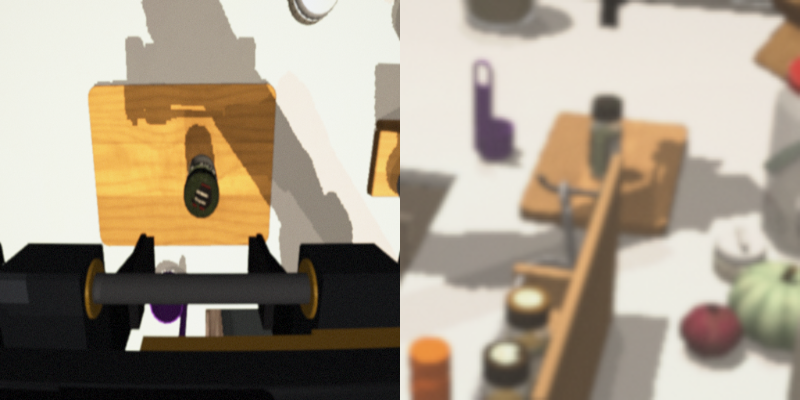

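The jar stands upright on the board (200,185), the dipper hangs on the hook (565,200), and the other two jars still stand in the rack. I'm handing the job in.

```bash
python3 -c "
from station import env
print(env.finish_job())"
```

```text
the job is handed in; nothing more can be done
None
```

The job is handed in, and no verdict came back. I hung the steel dipper by its loop on the rack's hook first. Then I lifted the black-labelled herb jar over the front rail, kept it upright and stood it on the board. It took about 23 s of the 72 s allowed.

Last checks, all from the final pictures and depth readings:
- **Herb jar:** its cap is centred at (.444, .200), level, at the height expected for standing on the board.
- **Dipper:** it hangs freely on the hook, with the gripper well clear.
- **Other two jars:** they stand in the rack within about 4 mm of where they were measured before the pick. The two readings came from different cameras.
- **Forces:** wrist forces printed at the end of each move stayed at or below about 6 N.

No check failed. The three cameras' readings of the hook's sideways position differed by about 4 mm, and I used the wrist camera's close-up value.

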